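Set the slicer's thickness and shut its blade guard

TASK

Set the kitchen slicer to the thickness marked by the green clip: lift the red slide out of its notch, move it across and let it drop fully into the notch in line with the green clip, and let go of it. Then fold the clear blade guard down until it is fully shut. Do not shift or knock over the other things on the counter.

Things in the scene. Friction and masses are not known exactly. Their poses are not given: they have to be found in the camera images.
- slicer: Kitchen slicer fixed to the counter, white deck on olive legs, 220 mm deep, 240 mm wide. Origin: centre of its footprint on the counter; x from its low front (nearest the robot) to its high back, y to its left, z up. The deck, 250 mm long, slopes up to the back at 30 degrees: up-slope is (0.866, 0, 0.5), the deck's normal (-0.5, 0, 0.866) in this frame.
- deck_front (a point): Middle of the front (lowest) edge of the slicer's deck, on its surface. Four clips, 10 mm high, sit along this edge, reaching 31 mm up-slope, one in line with each comb notch but the middle one: one is green, three are cream.
- comb (a point): Centre of the comb's foot on the deck, 70 mm up-slope of the front edge. The steel comb runs across the deck: five notches at -64, -32, 0, 32 and 64 mm along the slicer's y from here, each 14 mm wide, between teeth 18 mm wide, 14 mm high and 40 mm long up-slope.
- slide_grip (a point): Centre of the thickness slide's red grip, a plate 16 mm thick (up-slope), 70 mm wide (slicer's y), 40 mm high, white line at its middle; 40 mm off the deck when seated. Below it a tongue 10 mm wide with a round end sits in a notch, at the start the middle one. It cannot turn, only lift along the deck's normal and travel along the slicer's y. Axes: x up-slope, y slicer's y, z deck normal.
- slide (a joint): Position of the thickness slide along the slicer's y (m): 0 at the middle notch, + to the slicer's left; stops at -0.067 and 0.067. About 1 N of friction; it can move along only while lifted clear of the teeth.
- slide_lift (a joint): Lift of the thickness slide along the deck's normal (m): 0 when seated in a notch, 0.012 with its tongue on top of the teeth, free to travel from about 0.015, stop at 0.032. A light spring (1 to 2.5 N) and its own weight of about 1 N draw it down, so it drops in when released over a notch.
- green_notch (a point): The place of the grip's centre (point slide_grip) when the slide is fully seated in the notch with the green clip. It differs from start to start: one of the four notches beside the middle one. The green clip (26 mm long, 20 mm wide) lies at the front edge of the deck, in line with it.
- guard (a joint): Angle of the blade guard (rad): 0 shut, lying parallel to the deck; grows as it opens; starts half open (0.85 to 1.2), leaning over the deck. The hinge is stiff: it stays where it is left, and moving it takes about 1 to 4 N at its free edge.
- guard_hinge (a point): Middle of the guard's hinge axis, at the high back end of the deck, 235 mm up-slope and 14 mm off the deck. The axis runs along the slicer's y. The guard is a clear panel 115 mm long (hinge to free edge), 200 mm wide and 4 mm thick, with orange sides and an orange bar along its free edge.
- guard_edge (a point): Middle of the guard's free edge, on its outer face, 115 mm from the hinge axis. When the guard is shut it points down the slope towards the slide, and its edge ends 120 mm up-slope of the deck's front edge, 17 mm off the deck.
- bowl: Bystander: white bowl, 124 mm across, 55 mm high; stands loose left of the slicer. Origin: middle of its underside.
- mug: Bystander: blue mug, 80 mm across, 90 mm high, with a handle; stands loose right of the slicer. Origin: middle of its underside.
- spoon: Bystander: feeding spoon lying flat, 170 mm long, white with a turquoise tip; stands loose in front of the slicer. Origin: near its middle, on the counter.
- jar: Bystander: amber jar with a green lid, 68 mm across, 85 mm high; stands loose right of the slicer, nearer the robot. Origin: middle of its underside.
- bottle: Bystander: clear bottle with a blue cap, 66 mm across, 170 mm high; stands loose away to the left. Origin: middle of its underside.
- can: Bystander: metal can, 74 mm across, 110 mm high; stands loose away to the right. Origin: middle of its underside.

How it is judged:
On the way, in this order (a step that is already met when the one before it is completed fails the run):
1. the slide is lifted clear of the teeth (value of joint slide_lift above 0.0135 m), for 0.1 s.
2. the slide is fully seated in the green clip's notch and let go (distance between slide_grip and green_notch below 0.006 m and value of joint slide_lift below 0.003 m and contact force between the fingers and slide_lift below 0.2 N), for 0.2 s.
3. the guard is folded shut (value of joint guard below 0.07 rad), for 0.2 s.
At the end, for the whole second after the job is handed in: The slide is at rest in the green clip's notch (grip centre within 6 mm of its seated place, lifted less than 3 mm), and the guard is shut (within 0.07 rad) and still (distance between slide_grip and green_notch below 0.006 m and value of joint slide_lift below 0.003 m and value of joint guard below 0.07 rad and velocity of joint guard below 0.05 rad/s); the robot touches nothing.
It fails at once if a bystander is shifted by more than 25 mm (distance of any of bowl, mug, spoon, jar, bottle, can from where it was at the start of the episode above 0.025 m).
It also fails if it takes over 48 s, if anything falls off the work surface, if the arm or the gripper's body presses on something with over 40 N, if the wrist force passes 120 N, or if a joint passes its speed limit or range.

ROBOT

A 7-joint arm with a two-finger parallel gripper is mounted at the origin on the work surface. World frame = base frame: x ahead of the robot, y to its left, z up, the work surface at z = 0. Lengths are in m, angles in rad, forces in N, time in s.
With the tool pointing down it reaches from about 0.35 to 0.9 m from the base axis. Payload 8.1 kg.
Tool frame: the origin (TCP) lies midway between the tips of the shut fingers; the grasp point (between the pads) lies arm.tcp_to_grasp behind it (arm.tcp_to_grasp is the distance from the TCP to the grasp point, in m); z points along the fingers, y is the line along which they close (so a half turn about z gives the same grasp; the last joint's range is limited). The gripper opens to 92 mm and grips with 3 to 60 N. Pads are 19 mm wide; open, the fingers measure 130 mm over their backs; the gripper's body (75 mm by 190 mm) begins 47 mm behind the grasp point.
Start: joints at [-1.212, 0.434, 0.025, 1.573, -0.012, 1.134, -0.075], TCP at [0.279, 0.56, 0.227] pointing down, gripper open.
Joint ranges: [-2.62, 2.62], [-0.44, 2.09], [-1.27, 1.32], [0.08, 2.57], [-1.32, 4.46], [0.12, 2], [-2.74, 2.74]. Speed limits (rad/s): [2.22, 2.22, 3.01, 3.01, 3.14, 3.14, 3.14].

INTERFACE

Orientations are given as a rotation vector (axis times angle).
In Python, from cell import observe, get_image, arm gives the robot as it stands. The module is installed in compiled form; this text tells all that it offers.
- The arm moves only by the tool drive_tool, never from a script. Its argument "steps" is a list of rows, each a list of 5 numbers: the closure, from 0 (fully open) to 1 (shut), then the shift along the world's x, y, z in mm, then the turn about the world's z in rad. In form: [[hand, x, y, z, roll], ...]. A call has 1 to 20 rows; each row shifts and turns the commanded pose from where the row before left it; what a row does not reach is not made up. A row lasts 1/12 s, in which the tool goes at most 41.7 mm and 7.16 degrees, less where a joint would pass 70% of its speed; a pose out of reach is approached as far as the arm can. A call with a gripper value outside its range is refused whole. The fingers move at their own pace and stop on an object; "grip_force" is the grip in N (left out, the last holds). Time passes only in rows, so rows that do not move let the fingers close. It gives the time, the measured TCP pose, the force, the opening and the grip force at its end, in the units of the state.
- observe(): the state, without advancing time (a new reading comes with each control period).
- get_image(name): name is "side" or "top" or "wrist"; returns a dict with "image" (420x560x3 uint8, red, green, blue), "vfov" (degrees; the focal length in pixels is half the picture's height over the tangent of half this angle, whatever the lens; pixels are square), "cx", "cy" (the principal point, pixels), "xyz" and "attitude" of the camera in the world. Camera axes: x right, y down, z forward; pixel columns grow to the right and rows downward; lengths in m; the calibration is good to about 2 mm. A picture is of the moment at which its call begins. There is no depth.
- arm.sign_off(): hands the job in; it is judged then, once.
The state is a dict: "clock": time; "joints": joint angles; "dq": joint speeds; "joint_efforts": joint torques, N m; "position": TCP position; "ee_rot": TCP orientation; "force": force on the tool from outside, world axes, zero at the start; "ft_torque": the same for the moment, N m; "width": opening from 0.0 (shut) to 1.0 (fully open); "gripper_force": force on a finger pad.
Only numpy, scipy, OpenCV 4.12 (cv2) and the standard library are available. Lean on these libraries where they do the work, as an engineer would, in place of code of your own. Each camera call takes 0.05 s, during which the arm holds its last target. There are 200 camera calls.

## Working session

There is one attempt and no reset: what is moved stays moved. The work goes in short steps, Python scripts to look and compute and a tool call to move; the robot and the scene stay as the last step left them, time stands still between calls to the robot, and variables do not carry over. Pictures are saved under pics/ and viewed, at most 10 in all, crops included, and the job is handed in when it is done.

Besides the shell and the picture viewer there is one more tool, called after "Emit:" as name([rows], argument=value, ...), one row to a line, values as JSON. drive_tool: Moves the arm, as the interface text tells. Its arguments: {"type":"object","properties":{"steps":{"type":"array"},"grip_force":{"type":"number"}},"required":["steps"]}

```bash
mkdir -p pics; cat > h.py <<'E'
import numpy as np, cv2
from scipy.spatial.transform import Rotation as R
from cell import observe, get_image, arm
def snap(n,f=None):
    d=get_image(n)
    if f: cv2.imwrite('pics/'+f,cv2.cvtColor(d['image'],cv2.COLOR_RGB2BGR))
    return d
E
python3 - <<'E'
from h import *
for n in ['side','top']:
    d=snap(n,n+'0.png'); print(n,{k:v for k,v in d.items() if k!='image'})
a=cv2.imread('pics/side0.png');b=cv2.imread('pics/top0.png')
print(observe(),arm.tcp_to_grasp)
E
```

```text
side {'vfov': 46.6663295036483, 'cx': 290.72199194936314, 'cy': 206.75199477242882, 'xyz': array([ 0.34190935, -0.87544385,  0.99513558]), 'attitude': array([-2.30315332,  0.40951721, -0.15502241])}
top {'vfov': 54.15410402765783, 'cx': 278.847821534488, 'cy': 211.3445857244792, 'xyz': array([0.47785173, 0.0130578 , 1.45194854]), 'attitude': array([-2.1760749 ,  2.16220075, -0.10821018])}
{'clock': 0.1, 'joints': array([-1.21160354,  0.43516823,  0.02496064,  1.574011  , -0.01160125,
        1.13400452, -0.07511029]), 'dq': array([ 0.00013408, -0.00101826, -0.00303071, -0.00395009,  0.00049416,
       -0.00032709,  0.00104153]), 'joint_efforts': array([ 3.84535480e-03, -6.69132257e+01,  9.88204814e-01, -3.15145183e+01,
       -6.04585838e-02,  3.74977465e-02,  2.33162396e-06]), 'position': array([0.27830448, 0.55909704, 0.22601214]), 'ee_rot': array([-7.19011182e-01, -3.05799212e+00,  2.24787209e-03]), 'force': array([-0.03592108, -0.07342009, -0.48310099]), 'ft_torque': array([0.01477898, 0.02262448, 0.01309842]), 'gripper_force': 0.0, 'width': 0.9965616679008651} 0.0188
```

View pics/side0.png

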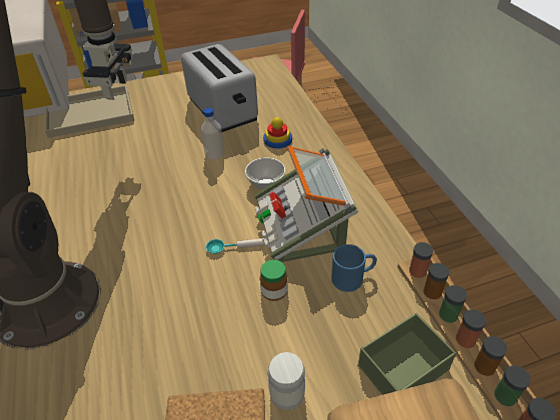

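View pics/top0.png

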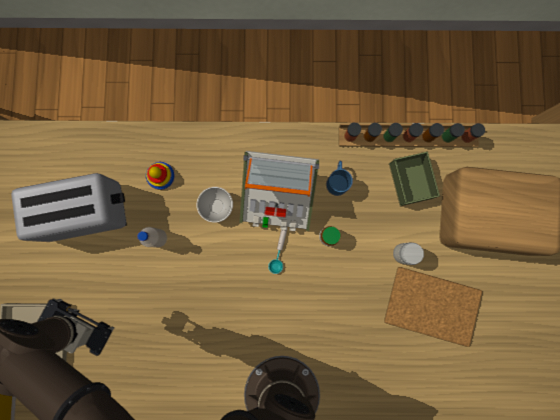

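```bash
cat >> h.py <<'E'
def ray(d,u,v):
    f=210/np.tan(np.radians(d['vfov'])/2)
    w=R.from_rotvec(d['attitude']).apply([(u-d['cx'])/f,(v-d['cy'])/f,1.])
    return d['xyz'],w/np.linalg.norm(w)
def tri(rs):
    A=np.zeros((3,3));b=np.zeros(3)
    for o,w in rs:
        P=np.eye(3)-np.outer(w,w);A+=P;b+=P@o
    x=np.linalg.solve(A,b)
    return x,[np.linalg.norm(np.cross(x-o,w)) for o,w in rs]
def mask(d,lo,hi):
    return cv2.inRange(cv2.cvtColor(d['image'],cv2.COLOR_RGB2HSV),np.array(lo),np.array(hi))
RED=((172,130,50),(180,255,255));RED2=((0,130,50),(4,255,255));GRN=((45,120,40),(75,255,255));ORG=((7,170,120),(17,255,255))
def blobs(m,a=6):
    n,l,s,c=cv2.connectedComponentsWithStats(m)
    return [(s[i].tolist(),c[i].round(1).tolist()) for i in range(1,n) if s[i][4]>=a]
E
python3 - <<'E'
from h import *
for n,box in [('side',(235,335,140,265)),('top',(235,330,145,240))]:
    d=snap(n)
    x0,x1,y0,y1=box
    for nm,m in [('red',mask(d,*RED)|mask(d,*RED2)),('grn',mask(d,*GRN)),('org',mask(d,*ORG))]:
        k=np.zeros_like(m);k[y0:y1,x0:x1]=m[y0:y1,x0:x1]
        print(n,nm,blobs(k))
    c=cv2.resize(d['image'][y0:y1,x0:x1],None,fx=5,fy=5,interpolation=cv2.INTER_CUBIC)
    cv2.imwrite('pics/c_%s.png'%n,c[:,:,::-1])
a=cv2.imread('pics/c_side.png');b=cv2.imread('pics/c_top.png')
h=600;H=np.zeros((600,800,3),np.uint8)
a=cv2.resize(a,(400,500));b=cv2.resize(b,(400,400));H[:500,:400]=a;H[:400,400:]=b
cv2.imwrite('pics/cc.png',H)
E
```

```text
side red [([269, 192, 17, 26, 200], [277.3, 205.0])]
side grn [([257, 209, 14, 14, 81], [263.6, 214.8]), ([264, 260, 19, 5, 75], [273.3, 262.3])]
side org [([288, 146, 47, 55, 317], [304.0, 171.1])]
top red [([265, 207, 10, 9, 76], [269.6, 210.9]), ([276, 208, 10, 9, 79], [280.7, 212.3])]
top grn [([262, 217, 7, 11, 56], [264.9, 222.1]), ([323, 227, 7, 13, 78], [326.3, 233.7])]
top org [([245, 159, 67, 37, 335], [276.8, 185.5])]
```

View pics/cc.png

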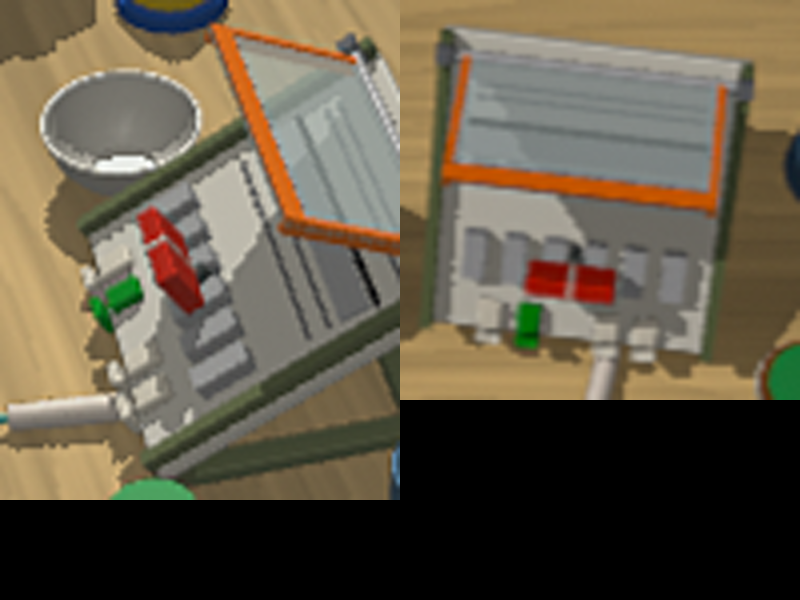

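```bash
python3 - <<'E'
from h import *
s=snap('side');t=snap('top')
P={}
for n,a,b in [('grip',(277.3,205),(275.2,211.5)),('green',(263.6,214.8),(264.9,222.1)),('barL',(289,148),(246.2,185.5)),('barR',(306.5,195.5),(308.6,194))]:
    p,e=tri([ray(s,*a),ray(t,*b)]);P[n]=p;print(n,p.round(4),np.round(e,4))
d=P['barL']-P['barR'];print(np.linalg.norm(d),np.arctan2(-d[0],d[1]))
print(R.from_rotvec(observe()['ee_rot']).as_matrix().round(3))
E
```

```text
grip [0.6144 0.0269 0.1013] [0.0005 0.0005]
green [0.5838 0.0627 0.0421] [0.0008 0.0008]
barL [0.6819 0.1152 0.2102] [0.0003 0.0003]
barR [ 0.6576 -0.0757  0.2095] [0.0003 0.0003]
0.1925027912086387 -0.1269826594637843
[[-0.895  0.446 -0.   ]
 [ 0.446  0.895 -0.   ]
 [-0.    -0.    -1.   ]]
```

Emit:
drive_tool([
  [0, 7, -38, 8, 0.0335],
  [0, 7, -38, 8, 0.0335],
  [0, 7, -38, 8, 0.0335],
  [0, 7, -38, 8, 0.0335],
  [0, 7, -38, 8, 0.0335],
  [0, 7, -38, 8, 0.0335],
  [0, 7, -38, 8, 0.0335],
  [0, 7, -38, 8, 0.0335],
  [0, 7, -38, 8, 0.0335],
  [0, 7, -38, 8, 0.0335],
  [0, 26, -17, -5, 0],
  [0, 26, -17, -5, 0],
  [0, 26, -17, -5, 0],
  [0, 26, -17, -5, 0],
  [0, 26, -17, -5, 0],
  [0, 26, -17, -5, 0],
  [0, 26, -17, -5, 0],
  [0, 26, -17, -5, 0],
  [0, 26, -17, -5, 0],
  [0, 0, 0, 0, 0],
])

```text
clock: 1.97
position: [0.5857, 0.022, 0.2604]
ee_rot: [0.206, 3.134, -0.005]
force: [-2.1, 0.6, 1.2]
width: 1.0
gripper_force: 0.0
```

```bash
python3 - <<'E'
from h import *
d=snap('wrist','w1.png');o=observe();print(o['position'],R.from_rotvec(o['ee_rot']).as_matrix().round(3),o['force'],d['xyz'])
for nm,m in [('red',mask(d,*RED)|mask(d,*RED2)),('grn',mask(d,*GRN)),('org',mask(d,*ORG))]: print(nm,blobs(m,40))
E
```

```text
[0.5838394  0.02391774 0.26060015] [[-0.991  0.13  -0.001]
 [ 0.13   0.991 -0.002]
 [ 0.001 -0.002 -1.   ]] [-0.65270605  0.75520674  0.37633394] [0.51134797 0.03195906 0.41733993]
red [([287, 205, 33, 22, 645], [303.0, 215.0]), ([251, 206, 32, 21, 637], [266.8, 215.6])]
grn [([77, 138, 60, 54, 2528], [106.2, 163.9]), ([301, 159, 17, 9, 144], [309.0, 163.0]), ([302, 169, 17, 21, 320], [309.9, 179.1])]
org [([160, 327, 231, 16, 428], [261.3, 329.7]), ([171, 331, 224, 9, 560], [275.6, 334.8])]
```

View pics/w1.png

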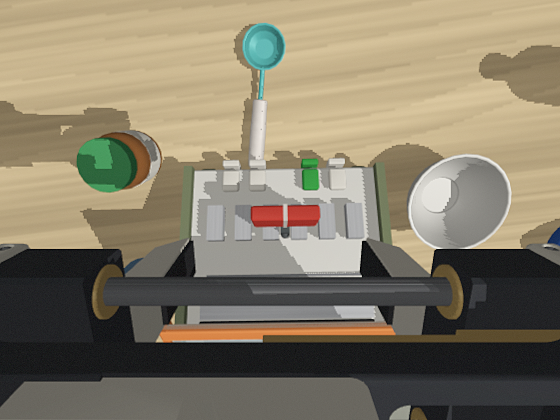

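```bash
python3 - <<'E'
from h import *
s=snap('side');t=snap('top');w=snap('wrist')
print(tri([ray(s,277.3,205),ray(t,275.2,211.5),ray(w,285,215.3)]))
print(tri([ray(s,277.3,205),ray(w,285,215.3)]))
for z in (.1,.115):
  for px in [(285,215.3),(251,217),(320,214)]:
    o,r=ray(w,*px);print(z,px,(o+r*(z-o[2])/r[2]).round(4))
E
```

```text
(array([0.6139827 , 0.02907723, 0.09840791]), [np.float64(0.0017810414719130032), np.float64(0.0020036836101142083), np.float64(0.002696948801226213)])
(array([0.61444325, 0.030965  , 0.09668014]), [np.float64(0.0018385035221421423), np.float64(0.0018385035221421128)])
0.1 (285, 215.3) [0.6114 0.031  0.1   ]
0.1 (251, 217) [ 0.6087 -0.0055  0.1   ]
0.1 (320, 214) [0.6147 0.0684 0.1   ]
0.115 (285, 215.3) [0.6066 0.0312 0.115 ]
0.115 (251, 217) [ 0.604  -0.0035  0.115 ]
0.115 (320, 214) [0.6097 0.0668 0.115 ]
```

Emit:
drive_tool([
  [0, 13, 3, -12, 0.03],
  [0, 12, 3, -30, 0],
  [0, 0, 0, -30, 0],
  [0, 0, 0, -30, 0],
  [0, 0, 0, -25, 0],
  [0, 0, 0, -20, 0],
  [0, 0, 0, -15, 0],
  [0, 0, 0, -10, 0],
  [0, 0, 0, 0, 0],
  [0, 0, 0, 0, 0],
])

```text
clock: 3.0
position: [0.6073, 0.0333, 0.0903]
ee_rot: [0.151, 3.138, 0.001]
force: [-0.1, 0.1, 0.2]
width: 1.002
gripper_force: 0.0
```

```bash
python3 - <<'E'
from h import *
s=snap('side','s2.png');w=snap('wrist','w2.png')
a=s['image'][120:270,215:365];a=cv2.resize(a,(400,400),interpolation=cv2.INTER_CUBIC)
b=cv2.resize(w['image'],(400,300))
H=np.zeros((400,800,3),np.uint8);H[:,:400]=a;H[:300,400:]=b;cv2.imwrite('pics/c2.png',H[:,:,::-1])
print(observe()['position'],observe()['force'])
E
```

```text
[0.60824788 0.03288094 0.09113952] [0.42522793 0.42845085 0.84011435]
```

View pics/c2.png

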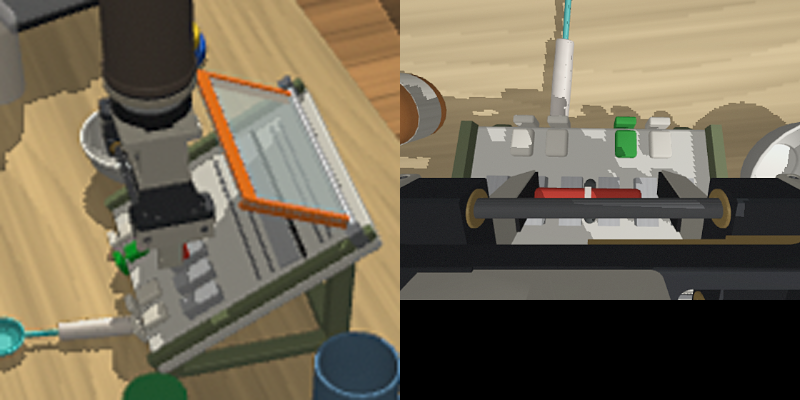

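Emit:
drive_tool([
  [0.1, 0, -2, 0, 0],
  [0.3, 0, 0, 0, 0],
  [0.5, 0, 0, 0, 0],
  [0.7, 0, 0, 0, 0],
  [0.7, 0, 0, 0, 0],
  [0.7, 0, 0, 0, 0],
  [0.7, 0, 0, 0, 0],
], grip_force=25)

```text
clock: 3.68
position: [0.6077, 0.0284, 0.0903]
ee_rot: [0.155, 3.137, -0.003]
force: [-1.2, -5.4, 4.6]
width: 0.762
gripper_force: 25.0
```

Emit:
drive_tool([
  [0.7, -2, 0, 3.5, 0],
  [0.7, -2, 0, 3.5, 0],
  [0.7, -2, 0.5, 3.5, 0],
  [0.7, -2, 0, 3.5, 0],
  [0.7, -2, 0.5, 3.5, 0],
  [0.7, -2, 0, 3.5, 0],
  [0.7, 0, 0, 0, 0],
  [0.7, 0, 0, 0, 0],
])

```text
clock: 4.35
position: [0.5958, 0.032, 0.1112]
ee_rot: [0.151, 3.137, 0.001]
force: [2.9, -0.0, -0.8]
width: 0.763
gripper_force: 25.0
```

```bash
python3 - <<'E'
from h import *
s=snap('side','s3.png');w=snap('wrist','w3.png')
a=s['image'][120:270,215:365];a=cv2.resize(a,(400,400),interpolation=cv2.INTER_CUBIC)
b=cv2.resize(w['image'],(400,300))
H=np.zeros((400,800,3),np.uint8);H[:,:400]=a;H[:300,400:]=b;cv2.imwrite('pics/c3.png',H[:,:,::-1])
print(observe()['position'],observe()['force'])
E
```

```text
[0.59589451 0.03192964 0.1108676 ] [ 3.4032234  -0.43845584 -1.0961766 ]
```

View pics/c3.png

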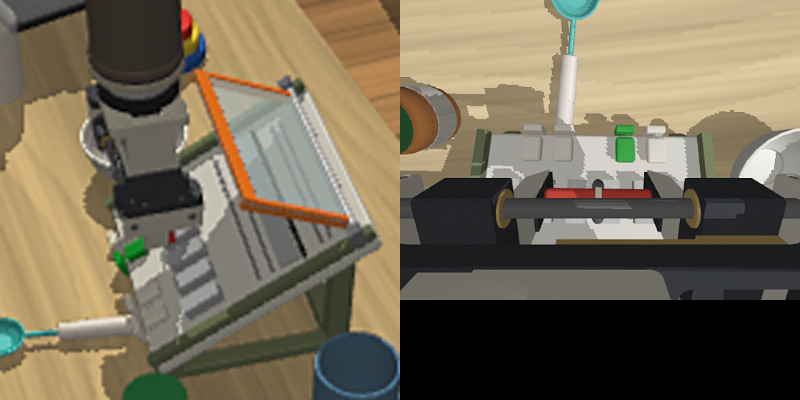

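```bash
python3 - <<'E'
from h import *
w=snap('wrist');im=w['image']
m=mask(w,*GRN);print(blobs(m,100))
def on(u,v,z):
    o,r=ray(w,u,v);return (o+r*(z-o[2])/r[2])
b=max([x for x in blobs(m,100) if x[0][0]>200],key=lambda x:x[0][4])
print('clip',on(*b[1],.047), on(*b[1],.042))
r=mask(w,*RED)|mask(w,*RED2);B=[x for x in blobs(r,40) if x[0][1]>200];print(B)
u0=min(x[0][0] for x in B);u1=max(x[0][0]+x[0][2] for x in B);v=B[0][1][1]
for z in (.13,.137,.145): print('grip',on(u0,v,z),on(u1,v,z),on((u0+u1)/2,v,z))
E
cat > /dev/null
```

```text
[([0, 147, 18, 67, 821], [6.7, 182.1]), ([300, 175, 29, 15, 368], [314.2, 181.9]), ([302, 192, 27, 35, 892], [314.8, 209.5])]
clip [0.59105426 0.06007633 0.047     ] [0.59263522 0.06056078 0.042     ]
[([202, 263, 71, 14, 925], [237.1, 269.9]), ([283, 264, 70, 13, 843], [316.9, 270.4])]
grip [ 0.59038044 -0.00490059  0.13      ] [0.59751243 0.06873226 0.13      ] [0.59394574 0.03190867 0.13      ]
grip [ 0.58686896 -0.00268838  0.137     ] [0.59363888 0.06720632 0.137     ] [0.59025326 0.03225217 0.137     ]
grip [ 5.82855847e-01 -1.60133281e-04  1.45000000e-01] [0.58921197 0.06546239 0.145     ] [0.58603329 0.03264474 0.145     ]
```

Emit:
drive_tool([
  [0.7, 0.4, 4, 0, 0],
  [0.7, 0.4, 4, 0, 0],
  [0.7, 0.4, 4, 0, 0],
  [0.7, 0.4, 4, 0, 0],
  [0.7, 0.4, 4, 0, 0],
  [0.7, 0.4, 4, 0, 0],
  [0.7, 0.4, 4.5, 0, 0],
  [0.7, 0, 0, 0, 0],
  [0.7, 0, 0, 0, 0],
])

```text
clock: 5.25
position: [0.599, 0.0614, 0.1109]
ee_rot: [0.15, 3.137, 0.001]
force: [5.9, 0.3, -0.9]
width: 0.758
gripper_force: 25.0
```

```bash
cat >> h.py <<'E'
def rel(w,zg,zc=.045,yaw=-.097):
    def on(u,v,z):
        o,r=ray(w,u,v);return (o+r*(z-o[2])/r[2])
    ax=np.array([-np.sin(yaw),np.cos(yaw),0])
    b=max([x for x in blobs(mask(w,*GRN),100) if x[0][0]>200],key=lambda x:x[0][4])
    B=[x for x in blobs(mask(w,*RED)|mask(w,*RED2),40) if x[0][1]>180]
    u0=min(x[0][0] for x in B);u1=max(x[0][0]+x[0][2] for x in B);v=np.mean([x[1][1] for x in B])
    print('blob',b,B);g=on((u0+u1)/2,v,zg);c=on(*b[1],zc)
    print('grip',g,'clip',c,'to go mm',1000*(c-g)@ax)
E
python3 - <<'E'
from h import *
o=observe();print(o['position'],o['force'])
rel(snap('wrist'),o['position'][2]+.026)
E
```

```text
[0.59902685 0.06139427 0.11092976] [ 5.85063254  0.31075823 -0.88386023]
blob ([262, 192, 26, 35, 875], [274.5, 208.7]) [([202, 263, 71, 14, 915], [237.4, 270.0]), ([283, 264, 70, 13, 828], [316.8, 270.6])]
grip [0.59364127 0.06167482 0.13692976] clip [0.59134756 0.05983248 0.045     ] to go mm -2.0558199359354123
```

Emit:
drive_tool([
  [0.7, -1, -1, 0, 0],
  [0.7, 2, 0, -3.5, 0],
  [0.7, 2, 0, -3.5, 0],
  [0.7, 2, -0.5, -3.5, 0],
  [0.7, 2, 0, -3.5, 0],
  [0.7, 2, -0.5, -3.5, 0],
  [0.7, 0, 0, 0, 0],
  [0.7, 0, 0, 0, 0],
])

```text
clock: 5.97
position: [0.6088, 0.059, 0.0937]
ee_rot: [0.151, 3.135, 0.001]
force: [6.8, 0.6, 0.9]
width: 0.761
gripper_force: 24.9
```

Emit:
drive_tool([
  [0.7, 1, 0, -3, 0],
  [0.7, 0, 0, 0, 0],
  [0.5, 0, 0, 0, 0],
  [0.3, 0, 0, 0, 0],
  [0, 0, 0, 0, 0],
  [0, 0, 0, 0, 0],
  [0, 0, 0, 0, 0],
  [0, 0, 0, 0, 0],
  [0, 0, 0, 0, 0],
])

```text
clock: 6.72
position: [0.6076, 0.0583, 0.0899]
ee_rot: [-0.152, -3.137, -0.0]
force: [-0.1, -1.1, 0.3]
width: 0.991
gripper_force: 0.0
```

```bash
python3 - <<'E'
from h import *
o=observe();print(o['position'],o['force'])
w=snap('wrist');rel(w,.1185)
E
```

```text
[0.60764704 0.05825585 0.08992693] [-0.08115311 -1.05277342  0.3197749 ]
blob ([263, 187, 30, 38, 1087], [277.9, 205.6]) [([205, 269, 70, 8, 478], [240.1, 273.0]), ([285, 270, 68, 7, 389], [316.9, 273.6])]
grip [0.60255983 0.05921042 0.1185    ] clip [0.59158672 0.05993388 0.045     ] to go mm -0.34266400540476594
```

Emit:
drive_tool([
  [0, 0, 0, 12, 0],
  [0, 0, 0, 25, 0],
  [0, 0, 0, 35, 0],
  [0, 0, 0, 35, 0],
  [0, 0, 0, 35, 0],
  [0.5, 0, 0, 35, 0],
  [1, 0, 0, 3, 0],
  [1, 20, -9, 0, 0],
  [1, 20, -9, 0, 0],
  [1, 20, -9, 0, 0],
  [1, 22, -9, 0, 0],
  [1, 0, 0, 0, 0],
  [1, 0, 0, 0, 0],
])

```text
clock: 7.85
position: [0.6906, 0.0211, 0.2701]
ee_rot: [-0.154, -3.137, 0.001]
force: [0.3, 0.2, 0.8]
width: 0.472
gripper_force: 0.0
```

```bash
python3 - <<'E'
from h import *
o=observe();print(o['position'],o['force'],o['width'])
s=snap('side');t=snap('top');w=snap('wrist')
a=cv2.resize(s['image'][110:270,205:365],(400,400),interpolation=cv2.INTER_CUBIC)
b=cv2.resize(w['image'],(400,300))
H=np.zeros((400,800,3),np.uint8);H[:,:400]=a;H[:300,400:]=b;cv2.imwrite('pics/c4.png',H[:,:,::-1])
E
```

```text
[0.69060454 0.02105702 0.27013975] [0.3103033  0.20017154 0.84467158] 0.47210193454310495
```

View pics/c4.png

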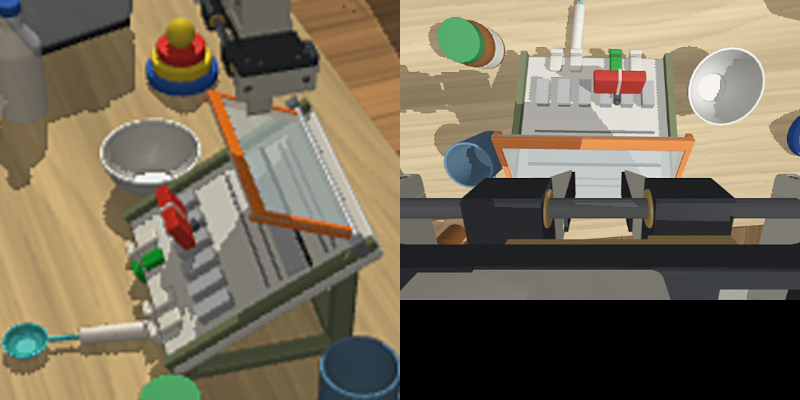

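Emit:
drive_tool([
  [1, 0, 0, -20, 0],
  [1, 0, 0, -20, 0],
  [1, 0, 0, -15, 0],
  [1, 0, 0, -10, 0],
  [1, 0, 0, -10, 0],
  [1, 0, 0, -10, 0],
  [1, 0, 0, -10, 0],
  [1, 0, 0, -10, 0],
  [1, 0, 0, -10, 0],
  [1, 0, 0, -10, 0],
  [1, 0, 0, -8, 0],
  [1, 0, 0, 0, 0],
  [1, 0, 0, 0, 0],
])

```text
clock: 9.08
position: [0.6897, 0.0219, 0.1363]
ee_rot: [-0.152, -3.136, 0.0]
force: [-0.2, 0.2, 0.7]
width: 0.003
gripper_force: 0.0
```

Emit:
drive_tool([
  [1, 0, 0, -4, 0],
  [1, 0, 0, -4, 0],
  [1, 0, 0, -3, 0],
  [1, 0, 0, -2, 0],
  [1, 0, 0, 0, 0],
])

```text
clock: 9.5
position: [0.6911, 0.0219, 0.126]
ee_rot: [0.152, 3.136, 0.001]
force: [-2.9, -0.1, 13.8]
width: 0.005
gripper_force: 6.6
```

Emit:
drive_tool([
  [1, 0, 0, -1.5, 0],
  [1, 0, 0, 0, 0],
  [1, 0, 0, 0, 0],
])

```text
clock: 9.75
position: [0.6913, 0.0219, 0.1256]
ee_rot: [0.152, 3.135, 0.001]
force: [-6.4, 0.8, 19.5]
width: 0.007
gripper_force: 10.7
```

Hard stop reached. Lift away and check.

Emit:
drive_tool([
  [1, 0, 0, 10, 0],
  [1, 0, 0, 30, 0],
  [1, 0, 0, 35, 0],
  [1, 0, 0, 35, 0],
  [1, 0, 0, 35, 0],
  [1, -25, 0, 25, 0],
  [1, -40, 0, 0, 0],
  [1, -40, 0, 0, 0],
  [1, -40, 0, 0, 0],
  [1, -40, 0, 0, 0],
  [1, -30, 0, 0, 0],
  [1, 0, 0, 0, 0],
  [1, 0, 0, 0, 0],
])

```text
clock: 10.83
position: [0.474, 0.0222, 0.2932]
ee_rot: [0.151, 3.137, 0.002]
force: [0.1, 0.2, 0.0]
width: 0.004
gripper_force: 0.0
```

```bash
python3 - <<'E'
from h import *
o=observe();print(o['position'],o['force'])
s=snap('side');t=snap('top')
a=cv2.resize(s['image'][130:270,215:355],(400,400),interpolation=cv2.INTER_CUBIC)
b=cv2.resize(t['image'][140:280,210:350],(400,400),interpolation=cv2.INTER_CUBIC)
cv2.imwrite('pics/c5.png',np.hstack([a,b])[:,:,::-1])
E
```

```text
[0.47398365 0.02216783 0.29324256] [0.09317633 0.15120998 0.03327418]
```

View pics/c5.png

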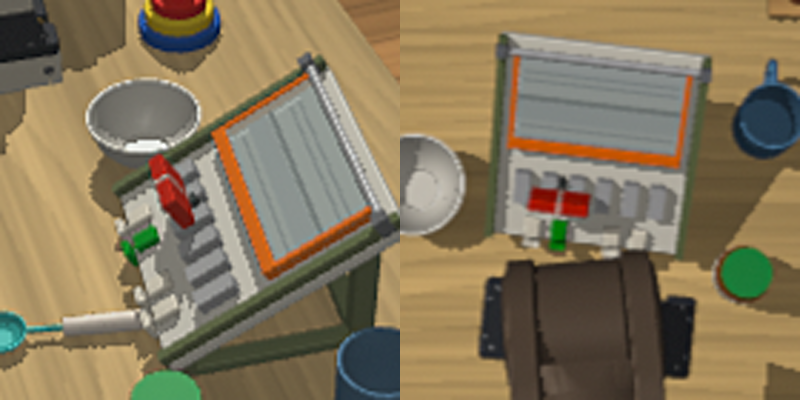

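```bash
python3 - <<'E'
from h import *
s=snap('side');t=snap('top')
for d,b in ((s,(235,355,140,250)),(t,(235,330,145,215))):
    m=mask(d,*ORG);k=np.zeros_like(m);k[b[2]:b[3],b[0]:b[1]]=m[b[2]:b[3],b[0]:b[1]]
    c=max(cv2.findContours(k,0,2)[0],key=cv2.contourArea);p=cv2.approxPolyDP(cv2.convexHull(c),3,True)[:,0];print(p.tolist())
for a,b in [((290.3,176.6),(248.9,192)),((308.8,226.3),(308,197.3))]: print(tri([ray(s,*a),ray(t,*b)]))
E
```

```text
[[322, 156], [344, 203], [307, 225], [289, 176]]
[[250, 160], [311, 167], [307, 197], [248, 191]]
(array([0.67986862, 0.11343126, 0.11171048]), [np.float64(0.0030722798533753706), np.float64(0.0030722798533752513)])
(array([ 0.66192401, -0.0811655 ,  0.10702922]), [np.float64(0.0008434513859026267), np.float64(0.0008434513859027814)])
```

```bash
python3 -c "
from h import *
s=snap('side');t=snap('top')
for a,b in [((322,156),(250,160)),((344,203),(311,167)),((307,225),(307,197)),((289,176),(248,191))]: print(tri([ray(s,*a),ray(t,*b)])[0].round(3))
print(arm.sign_off())"
```

```text
[0.774 0.108 0.163]
[ 0.752 -0.087  0.163]
[ 0.661 -0.077  0.109]
[0.68  0.117 0.112]
the job is handed in; nothing more can be done
None
```

The job is handed in. By the camera images, the slide is in the green clip's notch (slicer's +32 mm) and let go, and the guard was pressed to its hard stop. I saw no bystander moved, and sign-off gave no verdict.

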